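# Load and start the run-in stand

### The job

Get the blue run-in stand ready: turn its selector back to off, take the three yellow dust caps off and drop them in the dark tin, and put every brass square plug fully home in a spindle socket of its own, pressing lightly and turning each one bit by bit until it drops in, because the spindles have stopped at odd angles. Next lay the keep-down bar level in the two V saddles above the plugs, and last turn the selector clockwise from off by one click for each plug loaded. Leave the other things on the bench where they are.

Things in the scene. Friction and masses are not known exactly. Their poses are not given: they have to be found in the camera images.
- plug_a: a brass square plug, 28 mm across the flats (39.6 mm over the corners), 36 mm tall, 0.15 kg, standing upright on the bench, with a dark dot on top. Origin: centre of its underside; z up; its flats face its own +-x and +-y. Two or three plugs are there in a run; any plug fits any socket; keep the dotted end up
- plug_b: a brass square plug, 28 mm across the flats (39.6 mm over the corners), 36 mm tall, 0.15 kg, standing upright on the bench, with a dark dot on top. Origin: centre of its underside; z up; its flats face its own +-x and +-y. Two or three plugs are there in a run; any plug fits any socket; keep the dotted end up
- plug_c: a brass square plug, 28 mm across the flats (39.6 mm over the corners), 36 mm tall, 0.15 kg, standing upright on the bench, with a dark dot on top. Origin: centre of its underside; z up; its flats face its own +-x and +-y. Two or three plugs are there in a run; any plug fits any socket; keep the dotted end up
- keep_bar: the keep-down bar: round steel bar 16 mm in diameter and 276 mm long, 0.3 kg, with an orange grip block (18 mm wide across the bar, 50 mm along it, 20 mm high) at its middle; it lies on the block on the bench. Origin: on the bar's axis at its middle (10 mm above the bench); y along the bar, z up; grip the block across x
- cap_1: a yellow dust cap: disc 49 mm across, 5 mm thick, with a round grip 16 mm across and 16 mm tall on top; 0.02 kg. It lies loose on the rim of a spindle socket and covers it; three caps, one on each socket at the start. Origin: centre of the disc's underside, z up
- cap_2: a yellow dust cap: disc 49 mm across, 5 mm thick, with a round grip 16 mm across and 16 mm tall on top; 0.02 kg. It lies loose on the rim of a spindle socket and covers it; three caps, one on each socket at the start. Origin: centre of the disc's underside, z up
- cap_3: a yellow dust cap: disc 49 mm across, 5 mm thick, with a round grip 16 mm across and 16 mm tall on top; 0.02 kg. It lies loose on the rim of a spindle socket and covers it; three caps, one on each socket at the start. Origin: centre of the disc's underside, z up
- dark_tin: open round dark tin for the caps, 87 mm across, 36 mm tall, 0.25 kg, standing on the bench. Origin: centre of its underside, z up. The caps may lie in it any way, piled or tilted, below its rim or little above
- socket_1 (a point): centre of the mouth of the left (+y of the stand) spindle socket of the blue stand, on its rim, 48 mm above the bench; z up. Square recess 31.5 mm across flats, 15 mm deep, square edge, stopped at an odd angle of its own that is NOT this point's orientation; the spindle is braked. A plug drops in only within about 7 degrees of the recess; seated, its top is 21 mm above the rim
- socket_2 (a point): centre of the mouth of the middle spindle socket of the blue stand, on its rim, 48 mm above the bench; z up. Square recess 31.5 mm across flats, 15 mm deep, square edge, stopped at an odd angle of its own that is NOT this point's orientation; the spindle is braked. A plug drops in only within about 7 degrees of the recess; seated, its top is 21 mm above the rim
- socket_3 (a point): centre of the mouth of the right (-y of the stand) spindle socket of the blue stand, on its rim, 48 mm above the bench; z up. Square recess 31.5 mm across flats, 15 mm deep, square edge, stopped at an odd angle of its own that is NOT this point's orientation; the spindle is braked. A plug drops in only within about 7 degrees of the recess; seated, its top is 21 mm above the rim
- stand: the blue run-in stand, fixed. Origin: centre of its underside, x away from the robot, y to its left. Deck 110 mm deep, 268 mm wide, 30 mm high; three steel spindles 56 mm across, 70 mm apart along y, on the deck; an aluminium V saddle near each end
- bar_seat (a point): where the middle of the bar's axis belongs when it rests in both saddles: 84 mm above the bench, over the middle socket; the bar must lie along y (either end first). The saddles are 90-degree V notches, 14 mm thick, 122 mm either side along y, 31 mm wide at the mouth, tops 88 mm above the bench. The block's underside is then 5 mm above seated plugs
- selector (a joint): angle of the selector knob in rad: 0 is off (red dot), growing clockwise from above; clicks every 0.5236 rad (30 degrees) up to position 4 at 2.094, end stops at both ends, positions marked with 1 to 4 white dots. A sprung detent pulls the knob into the nearest position when let go. It starts at 1, 2 or 3. Takes about 0.1 N m
- selector_grip (a point): centre of the black knob's grip bar, on the knob's axis, 71 mm above the bench; the bar is 14 mm thick (along y), 42 mm long (along x) and reaches from 21 mm below this point (a 46 mm disc) to 11 mm above it; it turns with the knob; z up; the white pointer is at its -x end. The knob is on a fixed grey box 100x96x40 mm
- glue_bottle: bystander, to be left where it is: small brown bottle with a white cap, 36 mm across, 75 mm tall. Origin: centre of its underside
- ring_tin: bystander, to be left where it is: open round aluminium tin, 64 mm across, 32 mm tall. Origin: centre of its underside
- feeler_tin: bystander, to be left where it is: flat yellow and green tin, 62x81x16 mm. Origin: centre of its underside
- chuck_key: bystander, to be left where it is: steel T-handled key, 95x88x17 mm, lying flat. Origin: centre of its underside
Mind the look-alikes: they are no part of the job. What is shaped like the plug_a but turquoise is not meant.

How it is judged:
By the outcome, as a careful person would: the job done as asked, in the order asked, and still so for the second after the job is handed in, with the robot touching nothing.
Of plug_a, plug_b, plug_c only 2 to 3 are there at a start; the rules pass over those that are not, and their reading is None.
At some moment in a run one of plug_a, plug_b, plug_c may be knocked a few centimetres aside while the robot is not near it.
It also fails if it takes over 210 s, if anything falls off the work surface, if the arm or the gripper's body presses on something with over 40 N, if the wrist force passes 120 N, or if a joint passes its speed limit or range.

### The arm

A 6-joint arm with a two-finger parallel gripper is mounted at the origin on a cart in front of the work surface, level with it; the furniture and walls round the work are solid. World frame = base frame: x ahead of the robot, y to its left, z up, the work surface at z = 0. Lengths are in m, angles in rad, forces in N, time in s.
With the tool pointing down it reaches from about 0.35 to 0.975 m from the base axis. Payload 4.9 kg.
Tool frame: the origin (TCP) lies where the fingers leave the gripper's body, on its centre line; the fingertips stand 73 mm ahead of it and the grasp point (between the pads) lies 54 mm ahead of it; z points along the fingers, y is the direction in which the jaws open and shut (so a half turn about z gives the same grasp; the last joint's range is limited). The gripper opens to 85 mm and grips with 20 to 120 N. Pads are 22 mm wide; open, the fingers measure 114 mm over their backs; the gripper's body (76 mm by 85 mm) begins 54 mm behind the grasp point. The pads swing forward as they close: fully open they stand 13 mm farther back than shut.
Start: joints at [1.068, 0.053, 1.613, -0, 1.476, -0.119], TCP at [0.234, 0.58, 0.304] pointing down, gripper open.
Joint ranges: [-3.01, 3.01], [-1.01, 2.22], [0.06, 2.58], [-1.02, 4.17], [0.09, 2.62], [-3.14, 3.14]. Speed limits (rad/s): [2.57, 2.57, 3.14, 3.14, 3.14, 3.14].

### API

Orientations are given as a rotation vector (axis times angle).
In Python, from station import monitor, vision, workorder gives the robot as it stands.
- The arm moves only by the tool arm_command, never from a script. Its argument "rows" is text: rows parted by semicolons, each of 6 numbers parted by spaces: the shift along the world's x, y, z in mm, then the turn, a rotation vector about the world's x, y, z in degrees. In form: tx ty tz wx wy wz; .... A call has 1 to 12 rows; each row is the pose to reach, as a shift and turn from the pose measured when the call began; what a row does not reach only later rows make up. A row lasts 1/8 s, in which the tool goes at most 62.5 mm and 10.7 degrees, less where a joint would pass 70% of its speed; a pose out of reach is approached as far as the arm can. A call with a gripper value outside its range is refused whole. "jaw" is the opening, from 0 (shut) to 1 (fully open), set as the call begins (left out, the last holds). The fingers move at their own pace and stop on an object; "squeeze" is the grip in N (left out, the last holds). Time passes only in rows, so rows that repeat a pose let the fingers close. It gives the time, the measured TCP pose, the force and the opening at its end, in the units of the state.
- monitor.get_obs(): the state, without advancing time (a new reading comes with each control period).
- vision.get_image(name): name is "side" or "top"; returns a dict with "frame" (384x512x3 uint8, red, green, blue), "vfov" (degrees; the focal length in pixels is half the picture's height over the tangent of half this angle, whatever the lens; pixels are square), "cx", "cy" (the principal point, pixels), "distortion" ([k1, k2, p1, p2, k3] as OpenCV has them; the pictures are not rectified), "R" (3x3) and "t" (3): a world point X has camera coordinates R X + t. Camera axes: x right, y down, z forward; pixel columns grow to the right and rows downward; lengths in m; the calibration is good to about 2 mm. A picture is of the moment at which its call begins. There is no depth.
- workorder.finish_job(): hands the job in, once; it reports no verdict.
The state is a dict: "t": time; "q": joint angles; "dq": joint speeds; "effort": joint torques, N m; "tool_pos": TCP position; "tool_rot": TCP orientation; "contact_force": force on the tool from outside, world axes, zero at the start; "wrist_torque": the same for the moment, N m; "opening": finger opening in m.
Only numpy, scipy, OpenCV 4.12 (cv2) and the standard library are available. Lean on these libraries where they do the work, as an engineer would, in place of code of your own. Each camera call takes 0.05 s, during which the arm holds its last target. There are 200 camera calls.

## Working session

There is one attempt and no reset: what is moved stays moved. The work goes in short steps, Python scripts to look and compute and a tool call to move; the robot and the scene stay as the last step left them, time stands still between calls to the robot, and variables do not carry over. Pictures are saved under pics/ and viewed, about 12 in all and at most 16, crops included, and the job is handed in when it is done.

Besides the shell and the picture viewer there is one more tool, called after "Call:" as name(argument=value, ...) on one line, values as JSON. arm_command: Moves the arm, as the interface text tells. Its arguments: {"type":"object","properties":{"rows":{"type":"string"},"jaw":{"type":"number"},"squeeze":{"type":"number"}},"required":["rows"]}

```bash
ls; mkdir -p pics
cat > h.py <<'E'
import numpy as np, cv2
from station import monitor, vision, workorder
def grab(n):
    d=vision.get_image(n); f=d["frame"]; H=f.shape[0]
    F=H/2/np.tan(np.radians(d["vfov"])/2)
    d["K"]=np.array([[F,0,d["cx"]],[0,F,d["cy"]],[0,0,1.]]); d["D"]=np.array(d["distortion"],float)
    d["R"]=np.array(d["R"]);d["t"]=np.array(d["t"]); return d
def plane(d,uv,z):
    p=cv2.undistortPoints(np.array(uv,float).reshape(-1,1,2),d["K"],d["D"]).reshape(-1,2)
    r=np.c_[p,np.ones(len(p))]@d["R"]; c=-d["R"].T@d["t"]
    return c+r*((z-c[2])/r[:,2])[:,None]
def proj(d,X):
    return cv2.projectPoints(np.array(X,float).reshape(-1,1,3),cv2.Rodrigues(d["R"])[0],d["t"],d["K"],d["D"])[0].reshape(-1,2)
def save(d,name,box=None,s=1):
    f=d["frame"]
    if box: f=f[box[1]:box[3],box[0]:box[2]]
    f=cv2.resize(f,None,fx=s,fy=s,interpolation=cv2.INTER_CUBIC)
    cv2.imwrite("pics/"+name+".png",f[:,:,::-1])
E
python3 - <<'E'
from h import *
for n in("top","side"):
    d=grab(n); save(d,n+"0",s=1.5); print(n,-d["R"].T@d["t"],d["R"].round(2).tolist(),d["K"][0,0],d["D"])
print(monitor.get_obs())
E
```

```text
pics
top [0.38219327 0.02201175 1.4742349 ] [[-0.03, -1.0, -0.02], [-0.99, 0.03, -0.14], [0.14, 0.01, -0.99]] 417.27096952772354 [0.03819835 0.         0.         0.         0.        ]
side [ 0.45669054 -1.20422764  0.86839009] [[1.0, -0.1, 0.02], [-0.03, -0.54, -0.84], [0.09, 0.84, -0.54]] 469.062784178364 [0.02179568 0.         0.         0.         0.        ]
{'t': 0.1, 'q': array([ 1.06800462e+00,  5.32872827e-02,  1.61414754e+00, -1.86779044e-05,
        1.47601887e+00, -1.19014750e-01]), 'dq': array([-0.00057214, -0.00172931, -0.00310301,  0.00084866, -0.00059783,
       -0.00048926]), 'effort': array([ 2.75398435e-06, -3.94902992e+01, -3.71362317e+01, -9.36221818e-05,
        3.89996596e-03,  8.89322962e-06]), 'tool_pos': array([0.23381844, 0.57915059, 0.30279351]), 'tool_rot': array([-5.99034526e-01, -3.08338914e+00,  2.79160311e-03]), 'contact_force': array([-0.83211608,  0.24926486,  0.06259568]), 'wrist_torque': array([ 0.00257199, -0.01514391,  0.01235183]), 'opening': 0.085396343540291}
```

View pics/top0.png

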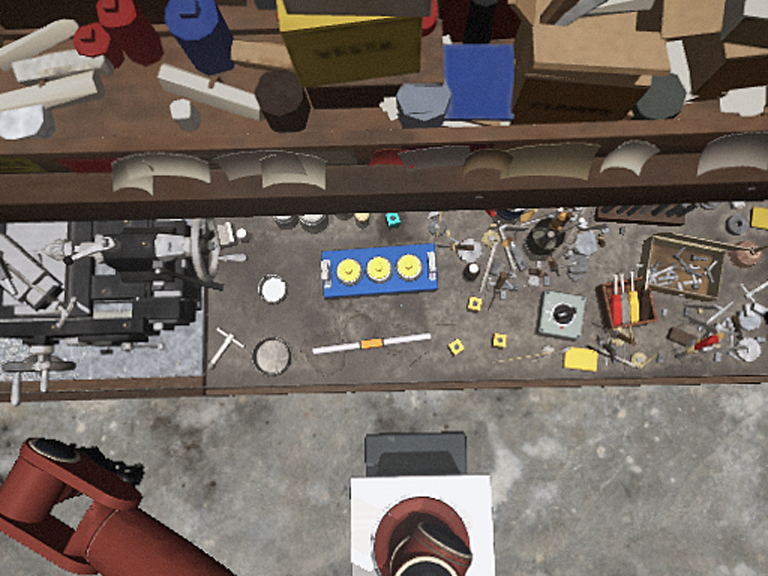

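View pics/side0.png

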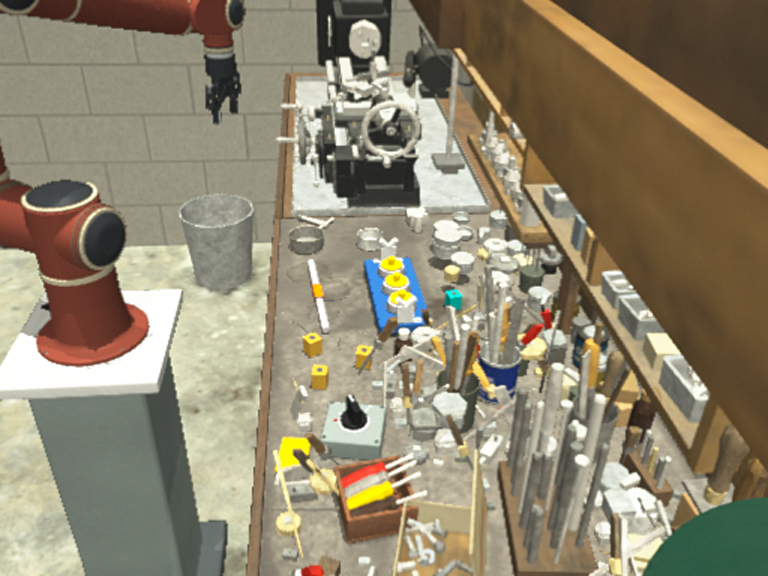

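Top view (pixels of the 1.5x picture): caps at (348,271), (379,267) and (409,266). Brass plugs at (457,347), (499,340) and (475,303); the turquoise look-alike at (393,219) isn't one. The bar is at (372,343) and the knob at (563,313). There are two candidate tins: (272,356) is larger and darker, and (272,289) is small and bright. I'll confirm them in one enlarged crop and measure at the same time.

Run:
```python
from h import *
d=grab("top"); save(d,"top1",(133,135,400,260),3)
print("F*mm/px at bench",1474/d["K"][0,0])
hsv=cv2.cvtColor(d["frame"],cv2.COLOR_RGB2HSV)
roi=np.zeros(hsv.shape[:2],np.uint8); roi[135:258,133:400]=255
def blobs(lo,hi,z,name,mn=8):
    m=cv2.inRange(hsv,lo,hi)&roi
    n,l,s,c=cv2.connectedComponentsWithStats(m)
    for i in range(1,n):
        if s[i,4]>=mn:
            pts=np.argwhere(l==i)[:,::-1].astype(np.float32)
            r=cv2.minAreaRect(pts)
            print(name,c[i].round(1),s[i,4],plane(d,c[i],z)[0].round(4),np.round(r[1],1),round(r[2],1))
blobs((22,120,120),(35,255,255),.053,"yellow")
blobs((5,130,120),(17,255,255),.02,"orange")
blobs((105,150,80),(125,255,255),.03,"blue",100)
for n,uv,z in(("bar L",(313/1.5,351/1.5),.01),("bar R",(430/1.5,336/1.5),.01),("tin dark",(272/1.5,356/1.5),.036),("tin ring",(272/1.5,289/1.5),.032),("knob",(563/1.5,313/1.5),.082)):
    print(n,plane(d,uv,z).round(3))
```

```text
F*mm/px at bench 3.5324767540581736
yellow [272.1 176.9] 107 [0.6265 0.0127 0.053 ] [12.6 12.8] 53.1
yellow [232.2 180.2] 121 [0.6192 0.1509 0.053 ] [13. 12.] 90.0
yellow [252.  178.3] 115 [0.6237 0.0824 0.053 ] [13. 12.] 90.0
yellow [316.3 201.2] 31 [ 0.5379 -0.1358  0.053 ] [7.5 7.1] 11.3
yellow [333.  225.5] 33 [ 0.4538 -0.1884  0.053 ] [6. 7.] 90.0
yellow [305.3 231. ] 27 [ 0.4378 -0.094   0.053 ] [7.8 7.8] 56.3
yellow [387.  239.1] 292 [ 0.4036 -0.3662  0.053 ] [21.8 14. ] 7.1
orange [374.8 143.5] 20 [ 0.7415 -0.3547  0.02  ] [3.6 4.9] 26.6
orange [247.5 231.1] 14 [0.444  0.1035 0.02  ] [ 0.8 13.2] 81.9
blue [252.6 180. ] 1228 [0.6214 0.0815 0.03  ] [30.6 75.3] 85.9
bar L [[0.438 0.24  0.01 ]]
bar R [[ 0.465 -0.034  0.01 ]]
tin dark [[0.428 0.33  0.036]]
tin ring [[0.584 0.331 0.032]]
knob [[ 0.504 -0.327  0.082]]
```

View pics/top1.png

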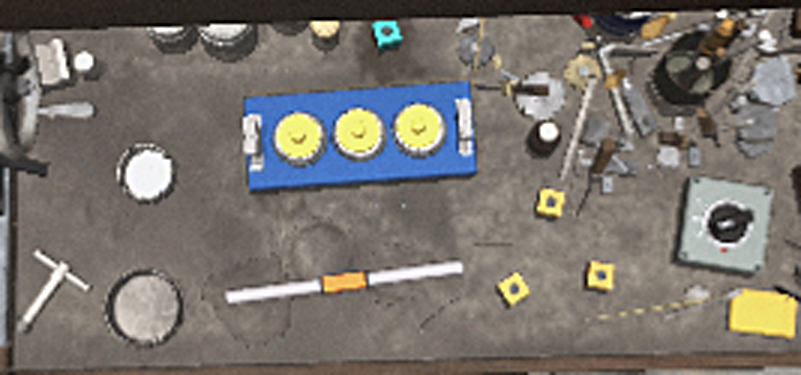

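Run:
```python
from h import *
d=grab("top"); s=grab("side")
a=d["frame"][190:230,355:395]; a=cv2.resize(a,(400,400),interpolation=cv2.INTER_CUBIC)
u=proj(s,[[.504,-.327,.06]])[0].astype(int); print(u)
b=s["frame"][u[1]-22:u[1]+22,u[0]-22:u[0]+22]; b=cv2.resize(b,(400,400),interpolation=cv2.INTER_CUBIC)
cv2.imwrite("pics/knob.png",np.hstack([a,b])[:,:,::-1])
# plugs
hsv=cv2.cvtColor(d["frame"],cv2.COLOR_RGB2HSV)
for c in((316,201),(333,225),(305,231)):
    x,y=c; p=hsv[y-9:y+10,x-9:x+10]
    m=cv2.inRange(hsv,(15,90,90),(38,255,255))[y-9:y+10,x-9:x+10]
    k=max(cv2.findContours(m,cv2.RETR_EXTERNAL,cv2.CHAIN_APPROX_NONE)[0],key=cv2.contourArea)
    up=cv2.resize(m,None,fx=8,fy=8,interpolation=cv2.INTER_CUBIC)>127
    pts=np.argwhere(up)[:,::-1].astype(np.float32)/8+[x-9-.5,y-9-.5]
    w=plane(d,pts,.036)[:,:2].astype(np.float32)
    r=cv2.minAreaRect(w*1000); ctr=w.mean(0)
    print(c,ctr.round(4),np.round(r[0],1),np.round(r[1],1),round(r[2],1))
# box corners and bar
g=cv2.inRange(hsv,(70,15,90),(100,80,220)); r0=np.zeros_like(g); r0[188:232,352:396]=255
pts=np.argwhere(g&r0)[:,::-1].astype(float); w=plane(d,pts,.04)[:,:2].astype(np.float32)
print("box",cv2.minAreaRect(w*1000))
```

```text
[234 272]
(316, 201) [ 0.5365 -0.1368] [ 536.2 -136.8] [31.5 33.6] 73.7
(333, 225) [ 0.4512 -0.1904] [ 451.3 -190.5] [30.3 33.9] 87.1
(305, 231) [ 0.4389 -0.0909] [438.6 -90.9] [30.9 31.4] 31.9
box ((505.64581298828125, -333.3760681152344), (92.005859375, 96.86939239501953), 77.74885559082031)
```

View pics/knob.png

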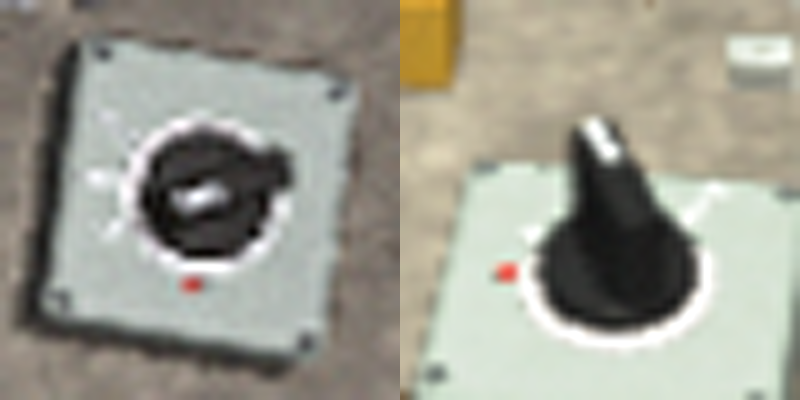

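The knob pointer is at about 64° clockwise from the red dot, so it is at position 2. The crop shows the dark tin at (145,307), with a dark rim about 88 mm across. The other tin is small and bright.

Run:
```python
from h import *
d=grab("top"); s=grab("side")
w=plane(d,np.array([(103,50),(337,90),(307,343),(60,300)])/10+[354.5,189.5],.04)[:,:2]
print(w.round(4),w.mean(0))
for a,b in((0,1),(3,2)): v=w[a]-w[b]; print("yaw",np.degrees(np.arctan2(-v[0],v[1])))
for a,b in((0,3),(1,2)): v=w[a]-w[b]; print("yaw",np.degrees(np.arctan2(v[1],v[0])))
print("ring",plane(d,np.array([[205,195]])/10+[354.5,189.5],.04), "bar ends",plane(d,np.array([[290,165],[178,200]])/10+[354.5,189.5],.08))
sc=44/400; u=np.array([234,272])-22
print("side ring",plane(s,np.array([[618,265]])*1.0*0+ (np.array([[618-400,262]])*sc+u-.5),.042), "top bar",plane(s,np.array([[600-400,140]])*sc+u-.5,.082))
t=plane(s,np.array([[597,120],[612,158]])*sc-[400*sc,0]+u-.5,.082); print("pointer side",t)
```

```text
[[ 0.5579 -0.3044]
 [ 0.5419 -0.3831]
 [ 0.4556 -0.3671]
 [ 0.4724 -0.2847]] [ 0.50693798 -0.33482254]
yaw -11.547348558630317
yaw -11.50711419340701
yaw -12.96931571584448
yaw -10.479174795176503
ring [[ 0.50697219 -0.33600109  0.04      ]] bar ends [[ 0.51274041 -0.3546397   0.08      ]
 [ 0.50206561 -0.31701846  0.08      ]]
side ring [[ 0.50523298 -0.33060419  0.042     ]] top bar [[ 0.50077001 -0.32508008  0.082     ]]
pointer side [[ 0.50039589 -0.31691276  0.082     ]
 [ 0.50361647 -0.33253574  0.082     ]]
```

Call:
arm_command(rows="60 -150 0 0 0 0; 120 -300 0 0 0 0; 180 -450 0 0 0 0; 240 -600 0 0 0 0; 270 -800 0 0 0 -20; 270 -900 0 0 0 -40; 270 -909 -100 0 0 -48; 270 -909 -100 0 0 -48; 270 -909 -100 0 0 -48; 270 -909 -100 0 0 -48; 270 -909 -100 0 0 -48; 270 -909 -100 0 0 -48", jaw=0.6, squeeze=40)

```text
t: 1.85
tool_pos: [0.4531, -0.1328, 0.2395]
tool_rot: [1.802, 2.572, 0.0]
contact_force: [0.1, -0.2, -0.0]
opening: 0.0515
```

Call:
arm_command(rows="18 -62 -20 0 0 -2; 36 -124 -40 0 0 -2; 53 -186 -50 0 0 -2; 53 -201 -60 0 0 -2; 53 -201 -60 0 0 -2; 53 -201 -90 0 0 -2; 53 -201 -111 0 0 -2; 53 -201 -111 0 0 -2")

```text
t: 2.85
tool_pos: [0.505, -0.332, 0.1262]
tool_rot: [-1.844, -2.539, -0.001]
contact_force: [0.3, 0.3, 0.2]
opening: 0.0515
```

Run:
```python
from h import *
s=grab("side"); d=grab("top")
a=cv2.resize(s["frame"][235:300,205:270],(390,390)); b=cv2.resize(d["frame"][185:235,350:400],(390,390))
cv2.imwrite("pics/k2.png",np.hstack([a,b])[:,:,::-1]); print(monitor.get_obs()["tool_pos"],monitor.get_obs()["contact_force"])
```

```text
[ 0.5063958  -0.33344523  0.1290054 ] [ 0.7421037  -0.20167991  0.78852945]
```

View pics/k2.png

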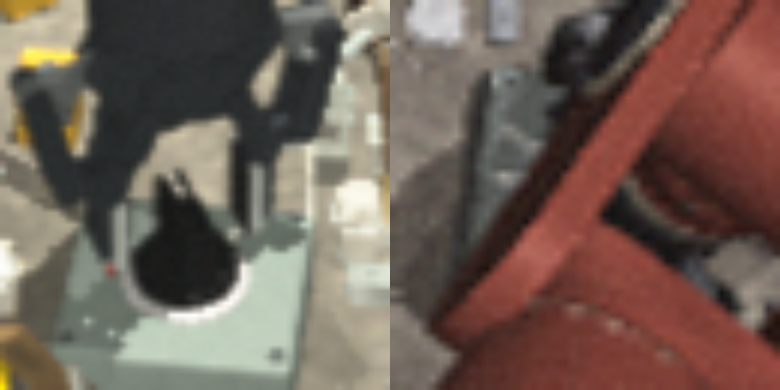

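The side crop shows the knob bar at (175,220), between the pads. Next: close, turn +60° and release.

Call:
arm_command(rows="0 0 0 0 0 0; 0 0 0 0 0 0; 0 0 0 0 0 0; 0 0 0 0 0 0; 0 0 0 0 0 10; 0 0 0 0 0 20; 0 0 0 0 0 30; 0 0 0 0 0 40; 0 0 0 0 0 50; 0 0 0 0 0 60; 0 0 0 0 0 62; 0 0 0 0 0 62", jaw=0)

```text
t: 4.45
tool_pos: [0.5047, -0.3356, 0.1305]
tool_rot: [-0.277, -3.127, 0.005]
contact_force: [-11.4, -5.4, 5.1]
opening: 0.0131
```

```bash
python3 -c "
from h import *
o=monitor.get_obs();print(o['tool_rot'],o['contact_force'],o['wrist_torque'],o['opening'],o['tool_pos'])"
```

```text
[-0.27738859 -3.12668899  0.00465941] [-11.35698995  -5.35363367   5.06851641] [-0.74463969  1.61403131 -0.83400047] 0.01311516017038642 [ 0.50471291 -0.33561139  0.13045398]
```

Knob is at the stop, φ≈80°. I'll open, lift and go to cap 3.

Call:
arm_command(rows="0 0 0 0 0 0; 0 0 0 0 0 0; 0 0 60 0 0 0; 0 0 110 0 0 0; 0 62 110 0 0 -10; 0 124 110 0 0 -20; 0 186 110 0 0 -30; 0 248 110 0 0 -40; 0 310 110 0 0 -50; 40 349 110 0 0 -60; 100 349 110 0 0 -70; 121 349 80 0 0 -77", jaw=0.4)

```text
t: 5.95
tool_pos: [0.6299, 0.0148, 0.2135]
tool_rot: [2.166, 2.273, 0.007]
contact_force: [0.1, -0.1, -0.5]
opening: 0.0339
```

Run:
```python
from h import *
s=grab("side"); d=grab("top"); o=monitor.get_obs();print(o['tool_rot'],o['opening'],o['tool_pos'])
a=cv2.resize(s["frame"][140:240,210:310],(400,400)); b=cv2.resize(d["frame"][190:230,355:395],(400,400))
cv2.imwrite("pics/c1.png",np.hstack([a,b])[:,:,::-1])
# caps from side view, cross-check
hsv=cv2.cvtColor(s["frame"],cv2.COLOR_RGB2HSV); m=cv2.inRange(hsv,(22,150,120),(33,255,255))
n,l,st,c=cv2.connectedComponentsWithStats(m)
for i in range(1,n):
    if st[i,4]>25 and 240<c[i][0]<300: print(c[i],st[i],plane(s,c[i],.054)[0].round(4))
```

```text
[-2.15762972 -2.27082     0.00690566] 0.03443819708502969 [0.62538762 0.01427283 0.20636954]
[260.24705882 175.78823529] [254 171  14   9  85] [0.6167 0.1442 0.054 ]
[263.82352941 186.48039216] [257 182  14  10 102] [0.6214 0.0762 0.054 ]
[266.27941176 197.        ] [260 193  14  10  68] [0.6224 0.0141 0.054 ]
[242.2195122  233.04878049] [238 230  10   7  41] [ 0.534  -0.1634  0.054 ]
[246.58503401 330.00340136] [231 321  31  19 294] [ 0.5193 -0.5063  0.054 ]
```

View pics/c1.png

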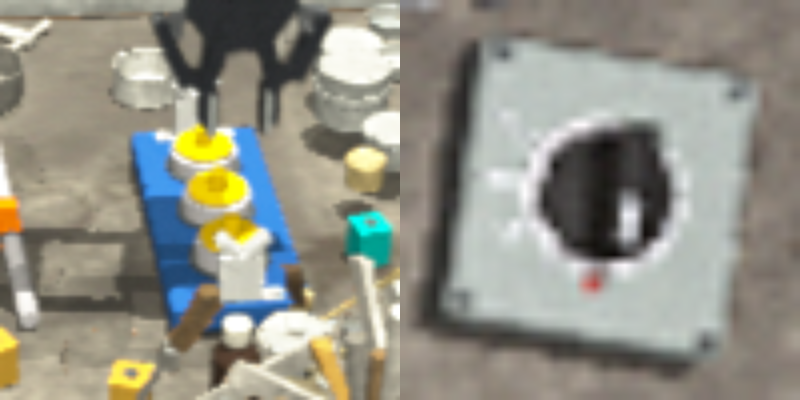

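The knob is back at off: allowing for perspective, the pointer lines up with the red dot at (592,283). Now I'll grip cap 3.

Call:
arm_command(rows="0 -2 -40 0 0 0; 0 -2 -65 0 0 0; 0 -2 -75 0 0 0; 0 -2 -75 0 0 0; 0 -2 -75 0 0 0; 0 -2 -75 0 0 0; 0 -2 -75 0 0 0; 0 -2 -75 0 0 0")

```text
t: 7.05
tool_pos: [0.6255, 0.0123, 0.1317]
tool_rot: [-2.158, -2.271, 0.006]
contact_force: [-0.8, -0.2, -0.5]
opening: 0.0343
```

Call:
arm_command(rows="0 0 0 0 0 0; 0 0 0 0 0 0; 0 0 0 0 0 0; 0 0 0 0 0 0; 0 0 40 0 0 0; 0 0 80 0 0 0; 0 0 100 0 0 0; -40 40 100 0 0 0; -80 90 100 0 0 0; -120 145 100 0 0 0; -160 200 100 0 0 0; -198 250 100 0 0 0", jaw=0, squeeze=30)

```text
t: 8.55
tool_pos: [0.4335, 0.2532, 0.2308]
tool_rot: [-2.158, -2.27, 0.008]
contact_force: [0.4, 0.6, -0.2]
opening: 0.0141
```

Run:
```python
from h import *
s=grab("side"); d=grab("top"); o=monitor.get_obs();print(o['tool_rot'],o['opening'],o['tool_pos'])
a=cv2.resize(s["frame"][100:240,190:330],(420,420)); b=cv2.resize(d["frame"][140:260,160:300],(420,360));b=np.vstack([b,b[:60]*0])
cv2.imwrite("pics/c2.png",np.hstack([a,b])[:,:,::-1])
```

```text
[-2.14829607 -2.27668415  0.0088309 ] 0.014119710845336877 [0.43155123 0.25533058 0.23050063]
```

View pics/c2.png

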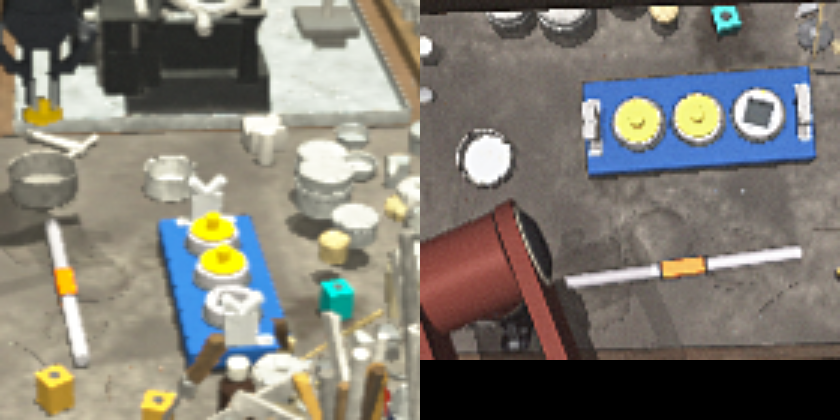

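Call:
arm_command(rows="-3 45 0 0 0 0; -3 88 -40 0 0 0; -3 88 -90 0 0 0; -3 88 -124 0 0 0; -3 88 -124 0 0 0; -3 88 -124 0 0 0; -3 88 -124 0 0 0")

```text
t: 9.52
tool_pos: [0.43, 0.3438, 0.1089]
tool_rot: [-2.15, -2.277, 0.003]
contact_force: [-0.3, -0.2, 0.5]
opening: 0.0143
```

Call:
arm_command(rows="0 0 0 0 0 0; 0 0 0 0 0 0; 0 0 0 0 0 0; 0 0 50 0 0 0; 0 0 110 0 0 0; 40 -55 110 0 0 0; 80 -110 110 0 0 0; 120 -165 110 0 0 0; 160 -220 110 0 0 0; 194 -263 110 0 0 0; 194 -263 80 0 0 0; 194 -263 80 0 0 0", jaw=0.4)

```text
t: 11.02
tool_pos: [0.6228, 0.0796, 0.1857]
tool_rot: [-2.149, -2.271, 0.009]
contact_force: [-0.3, 0.1, -0.1]
opening: 0.0344
```

Run:
```python
from h import *
s=grab("side"); o=monitor.get_obs();print(o['tool_rot'],o['opening'],o['tool_pos'])
a=s["frame"][140:210,185:255]; save({"frame":a},"t1",s=6)
```

```text
[-2.14854637 -2.27414821  0.00627083] 0.034379459746220795 [0.62313392 0.08063599 0.18730365]
```

View pics/t1.png

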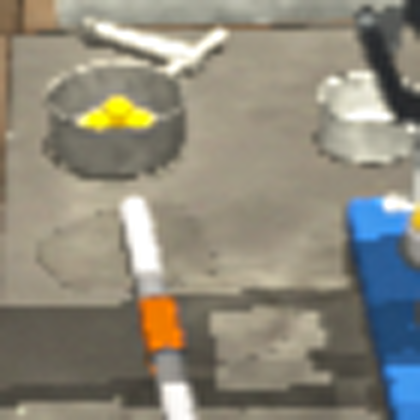

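The cap is in the tin. Next is the middle cap.

Call:
arm_command(rows="0 0 -40 0 0 0; 0 0 -56 0 0 0; 0 0 -56 0 0 0; 0 0 -56 0 0 0; 0 0 -56 0 0 0")

```text
t: 11.7
tool_pos: [0.6241, 0.0808, 0.1332]
tool_rot: [-2.15, -2.276, 0.003]
contact_force: [-0.4, 0.3, 0.6]
opening: 0.0343
```

Call:
arm_command(rows="0 0 0 0 0 0; 0 0 0 0 0 0; 0 0 0 0 0 0; 0 0 0 0 0 0; 0 0 40 0 0 0; 0 0 80 0 0 0; -20 20 90 0 0 0; -60 75 90 0 0 0; -100 120 90 0 0 0; -140 165 90 0 0 0; -180 210 90 0 0 0; -195 237 70 0 0 0", jaw=0)

```text
t: 13.2
tool_pos: [0.4276, 0.3198, 0.2041]
tool_rot: [-2.147, -2.279, -0.001]
contact_force: [0.5, 0.8, -0.2]
opening: 0.0137
```

Call:
arm_command(rows="0 0 -30 0 0 0; 0 0 -60 0 0 0; 0 0 -83 0 0 0; 0 0 -83 0 0 0; 0 0 -83 0 0 0")

```text
t: 13.82
tool_pos: [0.4277, 0.3198, 0.1216]
tool_rot: [-2.148, -2.279, -0.001]
contact_force: [-0.2, 0.4, 0.1]
opening: 0.0136
```

Release, then on to cap 1 at about (0.619, 0.150).

Call:
arm_command(rows="0 0 0 0 0 0; 0 0 0 0 0 0; 0 0 0 0 0 0; 0 0 50 0 0 0; 0 0 90 0 0 0; 50 -30 90 0 0 0; 100 -70 90 0 0 0; 150 -130 90 0 0 0; 191 -170 80 0 0 0; 191 -170 50 0 0 0; 191 -170 12 0 0 0; 191 -170 11 0 0 0", jaw=0.4)

```text
t: 15.32
tool_pos: [0.6163, 0.1492, 0.1286]
tool_rot: [-2.145, -2.275, 0.008]
contact_force: [0.1, 0.3, 0.3]
opening: 0.0345
```

Call:
arm_command(rows="0 0 0 0 0 0; 0 0 0 0 0 0; 0 0 0 0 0 0; 0 0 0 0 0 0; 0 0 40 0 0 0; 0 0 80 0 0 0; -40 40 90 0 0 0; -80 80 90 0 0 0; -120 120 90 0 0 0; -160 160 90 0 0 0; -190 179 80 0 0 0; -190 179 70 0 0 0", jaw=0)

```text
t: 16.82
tool_pos: [0.4245, 0.3294, 0.1984]
tool_rot: [-2.14, -2.279, 0.008]
contact_force: [0.3, -0.4, -1.3]
opening: 0.014
```

Run:
```python
from h import *
s=grab("side"); o=monitor.get_obs();print(o['tool_rot'],o['opening'],o['tool_pos'])
d=grab("top")
a=cv2.resize(s["frame"][110:210,185:285],(480,480)); 
b=cv2.resize(d["frame"][150:206,205:300],(0,0),fx=8.57,fy=8.57,interpolation=cv2.INTER_CUBIC); b=cv2.resize(b,(760,448))
c=np.zeros((600,760,3),np.uint8)
cv2.imwrite("pics/c3.png",b[:,:,::-1]); cv2.imwrite("pics/c3s.png",a[:,:,::-1])
```

```text
[-2.14225048 -2.27688261  0.01149318] 0.014363308553083182 [0.42493103 0.32827115 0.19681413]
```

View pics/c3.png

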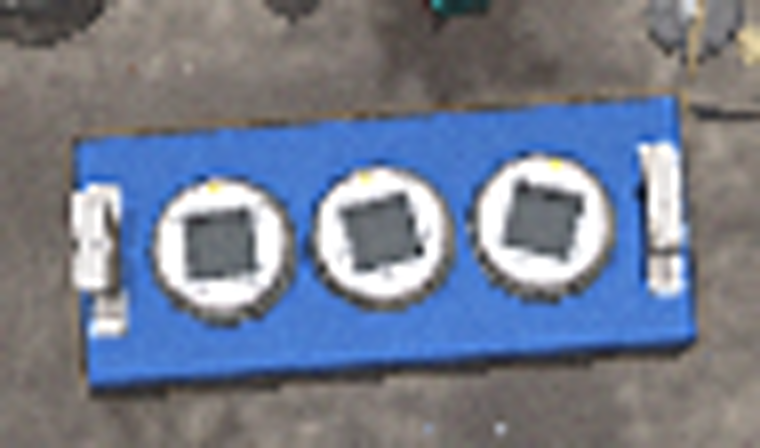

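Top crop: all three dark square recesses show clearly, at about (220,243), (380,233) and (542,219). I'll drop the third cap and measure the sockets.

Call:
arm_command(rows="2 2 -30 0 0 0; 2 2 -55 0 0 0; 2 2 -70 0 0 0; 2 2 -70 0 0 0; 2 2 -70 0 0 0")

```text
t: 17.55
tool_pos: [0.4285, 0.3294, 0.1276]
tool_rot: [-2.145, -2.274, 0.011]
contact_force: [-0.1, -0.1, -0.8]
opening: 0.0142
```

Call:
arm_command(rows="0 0 0 0 0 0; 0 0 0 0 0 0; 0 0 0 0 0 0; 0 0 50 0 0 0; 0 0 90 0 0 0; 0 -60 90 0 0 0; 0 -120 90 0 0 0; 0 -180 90 0 0 0; 0 -240 90 0 0 0; 0 -240 90 0 0 0", jaw=0.5)

```text
t: 18.8
tool_pos: [0.4285, 0.0863, 0.2178]
tool_rot: [-2.153, -2.268, 0.011]
contact_force: [0.5, 0.3, 0.4]
opening: 0.0431
```

```bash
cat > meas.py <<'E'
from h import *
def sockets(d):
    hsv=cv2.cvtColor(d["frame"],cv2.COLOR_RGB2HSV); out=[]
    for c in((272,177),(252,178.5),(232,180)):
        x,y=map(int,c); P=12
        v=d["frame"][y-P:y+P,x-P:x+P].min(axis=2)
        sat=hsv[y-P:y+P,x-P:x+P,1]
        up=cv2.resize(v,None,fx=16,fy=16,interpolation=cv2.INTER_CUBIC)
        us=cv2.resize(sat,None,fx=16,fy=16,interpolation=cv2.INTER_CUBIC)
        m=((up<150)&(us<110)).astype(np.uint8)
        n,l,st,cc=cv2.connectedComponentsWithStats(m)
        k=[i for i in range(1,n) if 30<st[i,4]/256<130]
        i=min(k,key=lambda i:np.hypot(*(cc[i]-16*P)))
        mm=cv2.morphologyEx((l==i).astype(np.uint8),cv2.MORPH_OPEN,np.ones((21,21)))
        pts=(np.argwhere(mm)[:,::-1]+.5)/16+[x-P-.5,y-P-.5]
        w=plane(d,pts,.048)[:,:2].astype(np.float32)*1000; r=cv2.minAreaRect(w)
        out.append((w.mean(0).round(1),np.round(r[0],1),np.round(r[1],1),round(r[2]%90,1)))
    return out
if __name__=="__main__":
    d=grab("top")
    for o in sockets(d): print(*o)
    s=grab("side"); cv2.imwrite("pics/c4.png",cv2.resize(s["frame"][140:240,185:285],(500,500))[:,:,::-1])
    hsv=cv2.cvtColor(d["frame"],cv2.COLOR_RGB2HSV)
    m=cv2.inRange(hsv,(15,90,90),(38,255,255)); n,l,st,c=cv2.connectedComponentsWithStats(m)
    for i in range(1,n):
        if 20<st[i,4]<80 and 290<c[i][0]<350 and 180<c[i][1]<250:
            up=cv2.resize((l==i).astype(np.uint8)*255,None,fx=8,fy=8,interpolation=cv2.INTER_CUBIC)>127
            pts=(np.argwhere(up)[:,::-1]+.5)/8-.5
            w=plane(d,pts,.036)[:,:2].astype(np.float32)*1000; r=cv2.minAreaRect(w)
            print("plug",c[i].round(1),w.mean(0).round(1),np.round(r[0],1),np.round(r[1],1),round(r[2]%90,1))
    print(monitor.get_obs()["tool_pos"])
E
python3 meas.py
```

```text
[627.   11.8] [626.8  11.4] [31.5 30.2] 76.1
[623.5  81.7] [623.5  81.6] [30.3 31.2] 13.5
[620.3 151.9] [620.3 151.9] [29.8 30.5] 3.6
plug [316.2 202.2] [ 536.5 -137. ] [ 536.4 -137.2] [31.5 34.4] 73.7
plug [332.9 226.6] [ 451.  -190.4] [ 451.1 -190.7] [30.3 33.7] 87.1
plug [304.  230.9] [438.9 -91.1] [438.7 -91.5] [30.9 32.4] 31.8
[0.4285134  0.08906085 0.21777041]
```

View pics/c4.png

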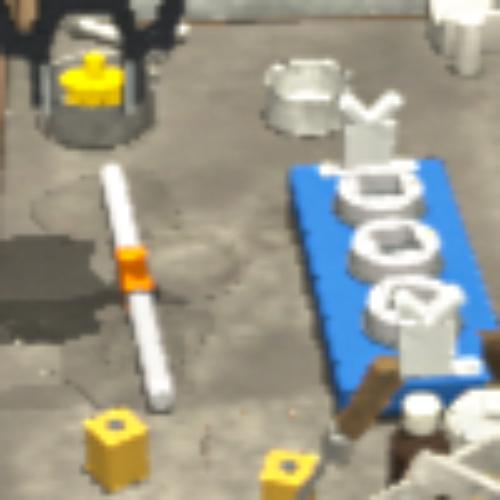

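The side crop shows the gripper in front of the tin, caps inside around (95,85); I'll check again later. Next is plug 1 at (438.8, -91.3), flats at 31.8°, which I'll square up with two crossed squeezes.

Call:
arm_command(rows="3 -60 0 0 0 10; 6 -120 -20 0 0 20; 10 -180 -50 0 0 29; 10 -180 -80 0 0 29; 10 -180 -110 0 0 29; 10 -180 -126 0 0 29; 10 -180 -126 0 0 29; 10 -180 -126 0 0 29", jaw=0.62)

```text
t: 19.9
tool_pos: [0.4396, -0.0906, 0.0931]
tool_rot: [-1.51, -2.743, 0.015]
contact_force: [-0.1, -0.6, 0.7]
opening: 0.0531
```

Call:
arm_command(rows="0 0 0 0 0 0; 0 0 0 0 0 0; 0 0 0 0 0 0; 0 0 0 0 0 0; 0 0 0 0 0 0", jaw=0, squeeze=20)

```text
t: 20.52
tool_pos: [0.4407, -0.0908, 0.0947]
tool_rot: [-1.511, -2.745, 0.013]
contact_force: [-0.8, 1.7, 6.6]
opening: 0.0275
```

Call:
arm_command(rows="0 0 0 0 0 0; 0 0 0 0 0 0; 0 0 0 0 0 0; 0 0 0 0 0 -10; 0 0 0 0 0 -20; 0 0 0 0 0 -30; 0 0 0 0 0 -40; 0 0 0 0 0 -50; 0 0 0 0 0 -60; 0 0 0 0 0 -70; 0 0 0 0 0 -80; 0 0 0 0 0 -90", jaw=0.65)

```text
t: 22.02
tool_pos: [0.4405, -0.0907, 0.0944]
tool_rot: [-3.008, -0.862, 0.001]
contact_force: [-0.4, 0.7, 0.8]
opening: 0.0559
```

Call:
arm_command(rows="0 0 0 0 0 0; 0 0 0 0 0 0; 0 0 0 0 0 0; 0 0 0 0 0 0; 0 0 0 0 0 0; 0 0 0 0 0 0", jaw=0, squeeze=40)

```text
t: 22.78
tool_pos: [0.4406, -0.0908, 0.0944]
tool_rot: [-3.008, -0.863, 0.001]
contact_force: [1.1, -0.4, 0.2]
opening: 0.0268
```

Call:
arm_command(rows="0 0 50 0 0 0; 0 0 90 0 0 0; 30 15 90 0 0 10; 80 45 90 0 0 20; 130 75 90 0 0 30; 170 100 90 0 0 40; 187 102 80 0 0 44; 187 102 60 0 0 44; 187 102 57 0 0 44; 187 102 57 0 0 44; 187 102 57 0 0 44")

```text
t: 24.15
tool_pos: [0.6274, 0.0108, 0.1521]
tool_rot: [-2.468, -1.927, 0.007]
contact_force: [-0.1, -0.3, -1.4]
opening: 0.0269
```

Run:
```python
from h import *
o=monitor.get_obs(); p=o['tool_pos'];r=o["tool_rot"]; print(p,2*np.degrees(np.arctan2(r[1],r[0]))%180-90,o["contact_force"],o["opening"])
```

```text
[0.62743594 0.01083543 0.15213838] -14.041743288567034 [-0.10241967 -0.33471566 -1.35342593] 0.02692824807897156
```

Call:
arm_command(rows="0 1 -4 0 0 0; 0 1 -7 0 0 0; 0 1 -10 0 0 0; 0 1 -13 0 0 0; 0 1 -13 0 0 0; 0 1 -13 0 0 0")

```text
t: 24.9
tool_pos: [0.6275, 0.0118, 0.1392]
tool_rot: [-2.468, -1.927, 0.007]
contact_force: [0.1, -0.2, -1.3]
opening: 0.0272
```

Inside the mouth already; lower further.

Call:
arm_command(rows="0 0 -3 0 0 0; 0 0 -6 0 0 0; 0 0 -9 0 0 0; 0 0 -11 0 0 0; 0 0 -12 0 0 0; 0 0 -12 0 0 0; 0 0 -12 0 0 0")

```text
t: 25.78
tool_pos: [0.6276, 0.0119, 0.1275]
tool_rot: [-2.468, -1.927, 0.006]
contact_force: [-1.7, -0.1, 0.6]
opening: 0.027
```

Call:
arm_command(rows="0 0 0 0 0 0; 0 0 0 0 0 0; 0 0 0 0 0 0; 0 0 50 0 0 0; 0 0 90 0 0 0; -50 50 90 0 0 0; -100 100 90 0 0 0; -150 150 90 0 0 0; -150 150 90 0 0 0", jaw=0.45)

```text
t: 26.9
tool_pos: [0.4754, 0.1636, 0.2173]
tool_rot: [-2.466, -1.93, 0.006]
contact_force: [1.3, -0.3, 0.7]
opening: 0.0387
```

```bash
python3 meas.py
python3 - <<'E'
from h import *
s=grab("side"); save(s,"s5",(190,140,310,260),5)
E
```

```text
[599.7  14.3] [605.2  19.7] [62.4 25.3] 68.5
[623.6  81.7] [623.5  81.5] [30.3 31.1] 13.1
[620.3 152. ] [620.3 151.9] [29.9 30.2] 1.6
plug [316.2 202.3] [ 536.1 -137. ] [ 536.1 -137. ] [31.5 33.7] 73.7
plug [332.9 226.5] [ 451.2 -190.4] [ 451.1 -190.7] [30.3 33.7] 87.1
[0.47597852 0.16338442 0.21739565]
```

View pics/s5.png

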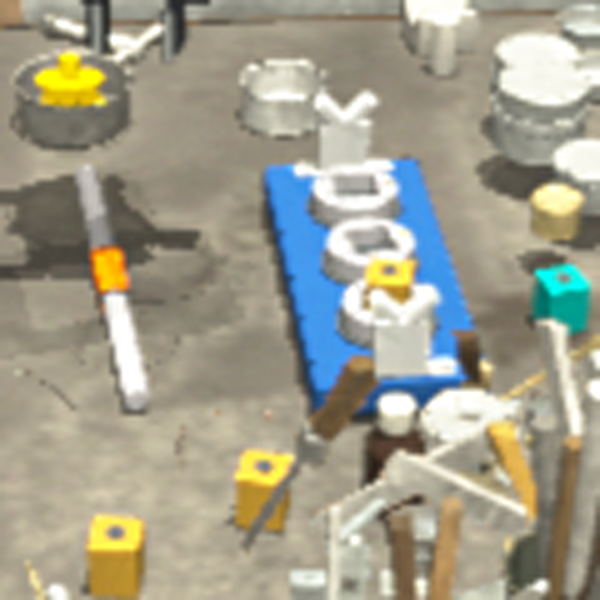

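Plug 1 is seated flush; its top alone shows at (390,270). A loose chisel lies close to plug 2, so I'll check its clearance first.

Run:
```python
from h import *
s=grab("side"); d=grab("top")
for nm,uv in(("tip",(326.3,205.7)),("handle",(333.5,184.5)),("bottle",(314.7,180.7))):
    for z in(0,.02,.04,.08):
        w=plane(d,[uv],z); print(nm,z,w[0].round(3),((proj(s,w)-[190,140])*5).round())
a=cv2.resize(d["frame"][165:220,295:350],(560,560),interpolation=cv2.INTER_CUBIC); save({"frame":a},"ch")
```

```text
tip 0 [ 0.527 -0.176  0.   ] [[250. 555.]]
tip 0.02 [ 0.525 -0.173  0.02 ] [[246. 525.]]
tip 0.04 [ 0.523 -0.171  0.04 ] [[242. 494.]]
tip 0.08 [ 0.519 -0.165  0.08 ] [[234. 431.]]
handle 0 [ 0.602 -0.205  0.   ] [[386. 582.]]
handle 0.02 [ 0.599 -0.202  0.02 ] [[382. 551.]]
handle 0.04 [ 0.596 -0.199  0.04 ] [[377. 520.]]
handle 0.08 [ 0.59  -0.193  0.08 ] [[367. 456.]]
bottle 0 [ 0.617 -0.139  0.   ] [[400. 506.]]
bottle 0.02 [ 0.614 -0.137  0.02 ] [[395. 477.]]
bottle 0.04 [ 0.611 -0.135  0.04 ] [[391. 448.]]
bottle 0.08 [ 0.605 -0.13   0.08 ] [[381. 388.]]
```

View pics/ch.png

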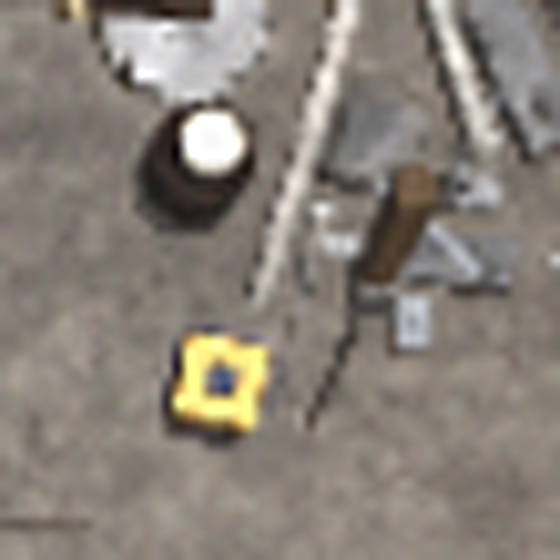

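In the top crop, plug 2 is at (218,383). The upright chisel is at (315,420)–(400,200) and a stick end is at (258,305). Gripping with the jaws along y (φ=75°) at a narrow opening clears both.

Call:
arm_command(rows="10 -50 10 0 0 10; 20 -100 10 0 0 20; 30 -150 10 0 0 30; 40 -200 10 0 0 40; 50 -250 10 0 0 50; 62 -300 10 0 0 60; 62 -300 10 0 0 70; 62 -300 -10 0 0 80; 62 -300 -40 0 0 89; 62 -300 -60 0 0 89; 62 -300 -60 0 0 89; 62 -300 -60 0 0 89")

```text
t: 28.65
tool_pos: [0.5409, -0.139, 0.1587]
tool_rot: [-0.414, -3.111, 0.014]
contact_force: [-0.5, 0.6, 0.2]
opening: 0.0383
```

Run:
```python
from h import *
o=monitor.get_obs(); p=o['tool_pos'];r=o["tool_rot"]; print(p,2*np.degrees(np.arctan2(r[1],r[0]))%180-90,o["contact_force"],o["opening"])
s=grab("side"); save(s,"p2",(200,190,290,270),6)
```

```text
[ 0.54090086 -0.13903462  0.15874311] 74.85405080962184 [-0.47164854  0.58496683  0.22666453] 0.038292814337206584
```

View pics/p2.png

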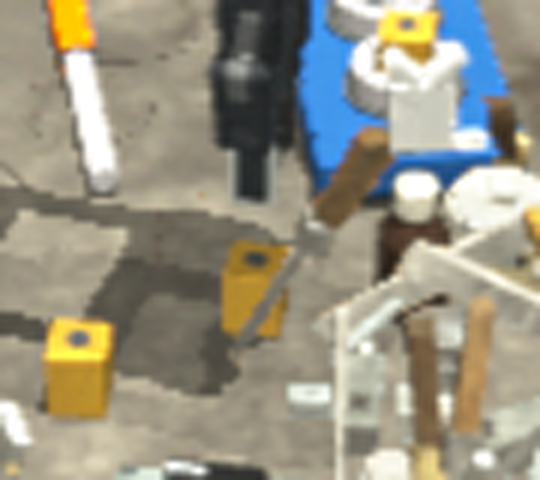

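The gripper is centred over plug 2, seen at (255,290). Descend slowly.

Call:
arm_command(rows="-3 3 -10 0 0 0; -3 3 -20 0 0 0; -3 3 -30 0 0 0; -3 3 -40 0 0 0; -3 3 -50 0 0 0; -3 3 -60 0 0 0; -3 3 -65 0 0 0; -3 3 -65 0 0 0")

```text
t: 29.7
tool_pos: [0.5379, -0.1359, 0.0937]
tool_rot: [-0.413, -3.111, 0.015]
contact_force: [0.3, 0.3, 0.1]
opening: 0.0387
```

Call:
arm_command(rows="0 0 0 0 0 0; 0 0 0 0 0 0; 0 0 0 0 0 0; 0 0 0 0 0 0; 0 0 0 0 0 0; 0 0 0 0 0 0", jaw=0)

```text
t: 30.45
tool_pos: [0.5383, -0.1361, 0.0943]
tool_rot: [-0.413, -3.113, 0.015]
contact_force: [0.3, -0.1, 5.2]
opening: 0.0272
```

Call:
arm_command(rows="0 0 30 0 0 0; 0 0 60 0 0 0; -20 20 70 0 0 0; -43 41 70 0 0 0; -43 41 45 0 0 0; -43 41 20 0 0 0; -43 41 5 0 0 0; -43 41 0 0 0 0; -43 41 0 0 0 0; -43 41 0 0 0 0")

```text
t: 31.7
tool_pos: [0.4955, -0.0952, 0.0944]
tool_rot: [-0.413, -3.113, 0.015]
contact_force: [-0.4, 0.6, -3.0]
opening: 0.0269
```

Call:
arm_command(rows="0 0 0 0 0 0; 0 0 0 0 0 0; 0 0 0 0 0 0; 0 0 0 0 0 -10; 0 0 0 0 0 -20; 0 0 0 0 0 -30; 0 0 0 0 0 -40; 0 0 0 0 0 -50; 0 0 0 0 0 -60; 0 0 0 0 0 -70; 0 0 0 0 0 -80; 0 0 0 0 0 -90", jaw=0.65)

```text
t: 33.2
tool_pos: [0.4955, -0.0952, 0.0945]
tool_rot: [-2.494, -1.898, 0.009]
contact_force: [0.2, 0.5, 0.7]
opening: 0.0555
```

Call:
arm_command(rows="0 0 0 0 0 0; 0 0 0 0 0 0; 0 0 0 0 0 0; 0 0 0 0 0 0; 0 0 0 0 0 0; 0 0 0 0 0 0", jaw=0)

```text
t: 33.95
tool_pos: [0.4958, -0.0953, 0.0948]
tool_rot: [-2.494, -1.899, 0.008]
contact_force: [0.0, 0.4, 3.2]
opening: 0.0274
```

Run:
```python
from h import *
o=monitor.get_obs(); p=o['tool_pos'];r=o["tool_rot"]; print(p,2*np.degrees(np.arctan2(r[1],r[0]))%180-90,o["contact_force"],o["opening"])
```

```text
[ 0.49583304 -0.09532484  0.09478815] -15.443601611852102 [0.01929875 0.42991681 3.17492588] 0.02737996189220414
```

Call:
arm_command(rows="0 0 50 0 0 0; 0 10 90 0 0 10; 0 70 90 0 0 20; 30 120 90 0 0 29; 80 160 90 0 0 29; 128 177 90 0 0 29; 128 177 75 0 0 29; 128 177 55 0 0 29; 128 177 50 0 0 29; 128 177 44 0 0 29; 128 177 44 0 0 29; 128 177 44 0 0 29")

```text
t: 35.45
tool_pos: [0.6229, 0.0812, 0.1382]
tool_rot: [-1.941, -2.463, 0.012]
contact_force: [0.3, -0.3, -1.6]
opening: 0.027
```

Call:
arm_command(rows="1 0 -3 0 0 0; 1 0 -6 0 0 0; 1 0 -9 0 0 0; 1 0 -10 0 0 0; 1 0 -10 0 0 0; 1 0 -10 0 0 0")

```text
t: 36.2
tool_pos: [0.624, 0.0812, 0.1283]
tool_rot: [-1.941, -2.463, 0.011]
contact_force: [0.2, -0.2, -1.6]
opening: 0.0273
```

Call:
arm_command(rows="0 0 0 0 0 0; 0 0 0 0 0 0; 0 0 0 0 0 0; 0 0 50 0 0 0; 0 0 90 0 0 0; -50 50 90 0 0 0; -100 100 90 0 0 0; -150 130 90 0 0 0; -150 130 90 0 0 0", jaw=0.45)

```text
t: 37.33
tool_pos: [0.4712, 0.2128, 0.2179]
tool_rot: [-1.936, -2.465, 0.012]
contact_force: [0.7, -0.4, 1.3]
opening: 0.0384
```

```bash
python3 meas.py
python3 - <<'E'
from h import *
o=monitor.get_obs(); r=o["tool_rot"]; print(2*np.degrees(np.arctan2(r[1],r[0]))%180-90)
E
```

```text
[600.   14.8] [605.4  19.8] [62.5 25.6] 68.3
[599.1  70.8] [600.7  70.6] [20.6 55.6] 27.0
[620.3 152. ] [620.3 151.9] [30.  30.1] 1.4
plug [332.9 226.5] [ 451.3 -190.2] [ 451.1 -190.7] [30.3 33.7] 87.1
[0.47325552 0.21186634 0.21853966]
13.628993859931256
```

Call:
arm_command(rows="-5 -60 0 0 0 10; -10 -120 0 0 0 20; -15 -180 0 0 0 30; -20 -240 0 0 0 40; -20 -300 0 0 0 50; -20 -360 0 0 0 60; -20 -402 0 0 0 70; -20 -402 -20 0 0 73; -20 -402 -60 0 0 73; -20 -402 -90 0 0 73; -20 -402 -110 0 0 73; -20 -402 -124 0 0 73", jaw=0.6)

```text
t: 38.92
tool_pos: [0.4533, -0.1916, 0.0936]
tool_rot: [-0.095, -3.139, 0.014]
contact_force: [0.4, -0.2, 0.4]
opening: 0.0516
```

Call:
arm_command(rows="0 0 0 0 0 0; 0 0 0 0 0 0; 0 0 0 0 0 0; 0 0 0 0 0 0; 0 0 0 0 0 0; 0 0 0 0 0 0")

```text
t: 39.67
tool_pos: [0.4534, -0.1915, 0.0938]
tool_rot: [-0.095, -3.14, 0.014]
contact_force: [-0.8, -0.7, 0.4]
opening: 0.0513
```

Call:
arm_command(rows="0 0 0 0 0 0; 0 0 0 0 0 0; 0 0 0 0 0 0; 0 0 0 0 0 0; 0 0 0 0 0 0", jaw=0, squeeze=20)

```text
t: 40.3
tool_pos: [0.4535, -0.1915, 0.0939]
tool_rot: [-0.095, -3.14, 0.014]
contact_force: [-0.2, 0.1, 2.0]
opening: 0.0274
```

Call:
arm_command(rows="0 0 0 0 0 0; 0 0 0 0 0 0; 0 0 0 0 0 0; 0 0 0 0 0 -10; 0 0 0 0 0 -20; 0 0 0 0 0 -30; 0 0 0 0 0 -40; 0 0 0 0 0 -50; 0 0 0 0 0 -60; 0 0 0 0 0 -70; 0 0 0 0 0 -80; 0 0 0 0 0 -90", jaw=0.65)

```text
t: 41.8
tool_pos: [0.4534, -0.1915, 0.0938]
tool_rot: [-2.289, -2.142, 0.009]
contact_force: [-0.0, 0.9, 1.0]
opening: 0.0556
```

Call:
arm_command(rows="0 0 0 0 0 0; 0 0 0 0 0 0; 0 0 0 0 0 0; 0 0 0 0 0 0; 0 0 0 0 0 0; 0 0 0 0 0 0", jaw=0, squeeze=40)

```text
t: 42.55
tool_pos: [0.4535, -0.1916, 0.094]
tool_rot: [-2.289, -2.143, 0.009]
contact_force: [0.0, -1.3, 1.0]
opening: 0.0273
```

Run:
```python
from h import *
o=monitor.get_obs(); p=o['tool_pos'];r=o["tool_rot"]; print(p,2*np.degrees(np.arctan2(r[1],r[0]))%180-90,o["contact_force"],o["opening"])
```

```text
[ 0.45354062 -0.19158722  0.09396659] -3.784530497416256 [ 0.02503373 -1.27982126  0.97688077] 0.027276945851885254
```

Call:
arm_command(rows="0 0 50 0 0 0; 20 40 100 0 0 6; 40 100 100 0 0 6; 40 160 100 0 0 6; 40 220 100 0 0 6; 40 280 100 0 0 6; 80 330 100 0 0 6; 130 343 100 0 0 6; 167 343 100 0 0 6; 167 343 75 0 0 6; 167 343 60 0 0 6; 167 343 60 0 0 6")

```text
t: 44.05
tool_pos: [0.6187, 0.1512, 0.1512]
tool_rot: [-2.172, -2.257, 0.016]
contact_force: [-0.5, 0.1, -0.6]
opening: 0.0271
```

Run:
```python
from h import *
o=monitor.get_obs(); p=o['tool_pos'];r=o["tool_rot"]; print(p,2*np.degrees(np.arctan2(r[1],r[0]))%180-90,o["contact_force"],o["opening"])
```

```text
[0.61866048 0.15121135 0.15124808] 2.216927405456886 [-0.49943644  0.14175762 -0.56636886] 0.027077693032708277
```

Call:
arm_command(rows="1 1 -4 0 0 0; 1 1 -7 0 0 0; 1 1 -10 0 0 0; 1 1 -13 0 0 0; 1 1 -13 0 0 0; 1 1 -13 0 0 0")

```text
t: 44.8
tool_pos: [0.62, 0.1522, 0.1384]
tool_rot: [-2.172, -2.258, 0.015]
contact_force: [1.9, 0.2, -1.3]
opening: 0.0271
```

Call:
arm_command(rows="0 0 -3 0 0 0; 0 0 -6 0 0 0; 0 0 -9 0 0 0; 0 0 -11 0 0 0; 0 0 -11 0 0 0; 0 0 -11 0 0 0")

```text
t: 45.55
tool_pos: [0.62, 0.1522, 0.1272]
tool_rot: [-2.172, -2.258, 0.015]
contact_force: [3.1, -0.9, -2.0]
opening: 0.027
```

Call:
arm_command(rows="0 0 0 0 0 0; 0 0 0 0 0 0; 0 0 0 0 0 0; 0 0 50 0 0 0; 0 0 90 0 0 0; -40 0 90 0 0 0; -80 0 90 0 0 0; -120 0 90 0 0 0; -120 60 90 0 0 0; -120 100 90 0 0 0; -120 100 90 0 0 0", jaw=0.45)

```text
t: 46.92
tool_pos: [0.4995, 0.2541, 0.2175]
tool_rot: [-2.168, -2.262, 0.014]
contact_force: [0.0, -0.1, -0.0]
opening: 0.0384
```

Run:
```python
from h import *
s=grab("side"); d=grab("top")
a=cv2.resize(s["frame"][140:230,190:290],(0,0),fx=4.4,fy=4.4); b=cv2.resize(d["frame"][150:240,205:285],(0,0),fx=4.4,fy=4.4)
cv2.imwrite("pics/pl.png",np.hstack([a,b])[:,:,::-1]); 
# bar
hsv=cv2.cvtColor(d["frame"],cv2.COLOR_RGB2HSV)
m=cv2.inRange(hsv,(4,110,110),(18,255,255)); m[:,:225]=0; m[:,270:]=0; m[:215]=0;m[250:]=0
p=np.argwhere(m)[:,::-1]; print("block",len(p),plane(d,[p.mean(0)],.02))
v=d["frame"].min(axis=2).copy(); g=((v>150)*1).astype(np.uint8); g[:212]=0; g[245:]=0; g[:,:200]=0; g[:,295:]=0
n,l,st,c=cv2.connectedComponentsWithStats(g)
P=np.vstack([plane(d,np.argwhere(l==i)[:,::-1],.014)[:,:2] for i in range(1,n) if st[i,4]>20]); print(len(P),P.mean(0))
L=cv2.fitLine(P.astype(np.float32),cv2.DIST_L2,0,.01,.01).ravel(); print(L,"yaw",np.degrees(np.arctan2(-L[0]*np.sign(L[1]),abs(L[1]))), P[:,1].min(),P[:,1].max())
o=monitor.get_obs(); r=o["tool_rot"]; print(o["tool_pos"],2*np.degrees(np.arctan2(r[1],r[0]))%180-90)
```

```text
block 42 [[0.4511644  0.10857496 0.02      ]]
219 [0.45529889 0.08431024]
[ 0.10581882 -0.9943854   0.4552989   0.08431025] yaw 6.0743437 -0.034716363881650766 0.21743259111441504
[0.49986077 0.25214141 0.21718848] 2.265547505342738
```

View pics/pl.png

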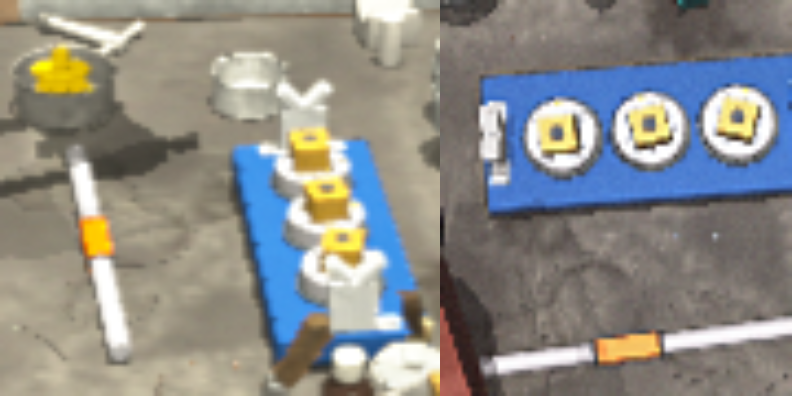

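All three plugs sit at equal height at (309,145), (326,195) and (343,240) in the side crop. Now go over the bar block, and check the tin while the view is clear.

Call:
arm_command(rows="-10 -50 0 0 0 4; -30 -100 -20 0 0 4; -46 -150 -50 0 0 4; -46 -150 -80 0 0 4; -46 -150 -80 0 0 4; -46 -150 -80 0 0 4")

```text
t: 47.78
tool_pos: [0.4546, 0.1019, 0.1384]
tool_rot: [-2.093, -2.334, 0.015]
contact_force: [0.3, 0.3, 0.5]
opening: 0.0384
```

Run:
```python
from h import *
s=grab("side"); d=grab("top")
a=cv2.resize(s["frame"][140:200,185:245],(0,0),fx=6.5,fy=6.5); b=cv2.resize(d["frame"][205:265,150:210],(0,0),fx=6.5,fy=6.5)
cv2.imwrite("pics/tin.png",np.hstack([a,b])[:,:,::-1])
for n,i in(("s",s),("t",d)):
    hsv=cv2.cvtColor(i["frame"],cv2.COLOR_RGB2HSV); m=cv2.inRange(hsv,(18,110,90),(36,255,255))
    if n=="s": m[:140]=0;m[190:]=0;m[:,:185]=0;m[:,225:]=0
    else: m[:205]=0;m[265:]=0;m[:,:150]=0;m[:,210:]=0
    q=np.argwhere(m)
    if len(q): print(n,len(q),q.min(0),q.max(0),q.mean(0))
for z in(.02,.036,.05,.06): print(z,[ (proj(i,[[.429,.33,z]])).round(1).tolist() for i in (s,d)])
o=monitor.get_obs(); r=o["tool_rot"]; print(o["tool_pos"],2*np.degrees(np.arctan2(r[1],r[0]))%180-90)
```

```text
s 18 [156 198] [160 202] [158.38888889 199.44444444]
t 226 [231 173] [244 191] [237.3539823  182.13716814]
0.02 [[[204.5, 159.5]], [[182.4, 237.2]]]
0.036 [[[204.3, 155.7]], [[181.4, 237.1]]]
0.05 [[[204.2, 152.3]], [[180.5, 237.0]]]
0.06 [[[204.1, 149.9]], [[179.9, 236.9]]]
[0.45509669 0.10239959 0.13897931] 6.293687274777426
```

View pics/tin.png

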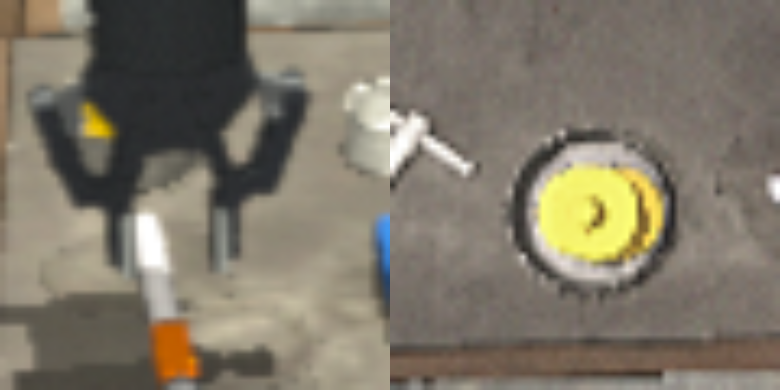

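The caps are all inside the tin's circle. The top one lies flat, its disc about level with the rim (z≈0.034 by my estimate), which is acceptable. Now grip the bar block.

Call:
arm_command(rows="-1 0 -20 0 0 0; -1 0 -40 0 0 0; -1 0 -60 0 0 0; -1 0 -60 0 0 0; -1 0 -60 0 0 0")

```text
t: 48.5
tool_pos: [0.4551, 0.1027, 0.0804]
tool_rot: [-2.093, -2.337, 0.01]
contact_force: [0.4, -0.1, 0.8]
opening: 0.0382
```

Call:
arm_command(rows="0 0 0 0 0 0; 0 0 0 0 0 0; 0 0 0 0 0 0; 0 0 0 0 0 0; 0 0 0 0 0 0; 0 0 40 0 0 0; 0 0 90 0 0 0; 0 0 120 0 0 0; 0 0 120 0 0 0", jaw=0, squeeze=70)

```text
t: 49.62
tool_pos: [0.4566, 0.1028, 0.2031]
tool_rot: [2.095, 2.341, -0.003]
contact_force: [-1.0, -0.1, -3.7]
opening: 0.0159
```

Run:
```python
from h import *
s=grab("side"); d=grab("top"); o=monitor.get_obs(); r=o["tool_rot"]; print(o["tool_pos"],2*np.degrees(np.arctan2(r[1],r[0]))%180-90,o["opening"],o["contact_force"],o["wrist_torque"])
# bar ends in side view: bright elongated blob near the tool
p=proj(s,[o["tool_pos"]-[0,0,.068]])[0]; print("expected axis px",p)
v=s["frame"].min(axis=2); g=(v>120).astype(np.uint8)
x,y=p.astype(int); save(s,"bar",(x-45,y-40,x+45,y+40),6)
for e in(-.138,.138):
    a=np.radians(6.2); c=o["tool_pos"]+[-np.sin(a)*e,np.cos(a)*e,-.068]; print("exp end",c,proj(s,[c]),proj(d,[c]))
```

```text
[0.45436549 0.10265151 0.1989757 ] 6.324435988249377 0.015511570999986516 [-0.6372134  -0.41580435 -3.79881592] [-0.03797676  0.02354644 -0.04267309]
expected axis px [211.40221044 163.36348599]
exp end [ 0.4692694  -0.03454132  0.1309757 ] [[217.23551288 186.19601915]] [[288.27962831 220.60214084]]
exp end [0.43946157 0.23984434 0.1309757 ] [[206.38919151 143.75502435]] [[203.13859611 232.25317031]]
```

Bar held (opening 15.5 mm, about 3.8 N). Numeric check of the bar's near end before placing.

Run:
```python
from h import *
s=grab("side"); d=grab("top")
v=s["frame"].min(axis=2)
for y in range(168,196,2): print(y,[int(i) for i in v[y,205:230]])
t=d["frame"].min(axis=2); print()
for x in range(278,296,1): print(x,[int(i) for i in t[212:230,x]])
```

```text
168 [107, 107, 101, 73, 77, 128, 143, 141, 130, 102, 134, 143, 138, 136, 134, 133, 131, 131, 131, 131, 133, 133, 130, 132, 130]
170 [122, 124, 140, 142, 93, 124, 179, 240, 245, 229, 164, 136, 133, 133, 134, 132, 133, 132, 134, 136, 134, 131, 133, 132, 131]
172 [154, 153, 150, 150, 146, 147, 216, 243, 247, 243, 191, 141, 130, 131, 133, 133, 132, 131, 133, 133, 131, 129, 128, 123, 127]
174 [128, 131, 132, 131, 131, 133, 195, 237, 246, 246, 233, 165, 131, 127, 130, 132, 128, 126, 123, 121, 122, 120, 122, 118, 117]
176 [107, 133, 139, 137, 134, 126, 140, 217, 243, 248, 243, 187, 127, 121, 124, 124, 123, 123, 124, 121, 119, 117, 117, 115, 117]
178 [87, 131, 143, 143, 136, 125, 127, 194, 239, 247, 247, 239, 157, 111, 119, 125, 127, 126, 125, 122, 122, 120, 121, 122, 121]
180 [77, 76, 115, 123, 116, 111, 118, 146, 238, 255, 255, 255, 227, 144, 119, 123, 126, 125, 124, 124, 125, 123, 124, 124, 123]
182 [78, 83, 111, 117, 114, 110, 111, 128, 220, 252, 254, 255, 250, 173, 121, 109, 127, 137, 139, 138, 137, 134, 133, 135, 135]
184 [76, 82, 105, 112, 110, 104, 107, 121, 152, 236, 254, 255, 255, 
[... 1604 characters left out ...]
127, 140, 114, 100, 121, 134, 130, 123, 119]
289 [111, 116, 128, 135, 129, 129, 127, 122, 90, 82, 95, 112, 106, 124, 128, 118, 110, 121]
290 [114, 113, 124, 128, 113, 122, 118, 120, 124, 109, 107, 113, 122, 128, 127, 110, 108, 114]
291 [117, 118, 130, 117, 85, 129, 130, 130, 137, 134, 127, 122, 119, 124, 116, 104, 109, 99]
292 [127, 133, 127, 118, 87, 132, 128, 127, 129, 134, 124, 119, 119, 115, 110, 109, 104, 102]
293 [137, 134, 119, 125, 94, 122, 123, 122, 128, 134, 130, 120, 118, 112, 109, 119, 113, 104]
294 [133, 115, 111, 121, 99, 119, 129, 127, 136, 135, 132, 126, 119, 121, 109, 121, 120, 122]
295 [118, 112, 107, 118, 92, 115, 132, 137, 137, 143, 134, 123, 116, 117, 120, 116, 128, 130]
```

Bar end seen within 1 px of prediction in both views: centred and level. Carry it above the saddles.

Call:
arm_command(rows="50 -5 0 0 0 -2; 100 -10 0 0 0 -4; 150 -18 0 0 0 -4; 169 -21 0 0 0 -4; 169 -21 -10 0 0 -4; 169 -21 -20 0 0 -4; 169 -21 -20 0 0 -4; 169 -21 -20 0 0 -4")

```text
t: 50.82
tool_pos: [0.6221, 0.0818, 0.1776]
tool_rot: [-2.17, -2.261, 0.015]
contact_force: [0.2, -0.5, -2.3]
opening: 0.0159
```

Run:
```python
from h import *
o=monitor.get_obs(); r=o["tool_rot"]; print(o["tool_pos"],r,2*np.degrees(np.arctan2(r[1],r[0]))%180-90,o["opening"],o["contact_force"])
```

```text
[0.62205849 0.08184538 0.1775723 ] [-2.16991382 -2.26053024  0.01539095] 2.3434286504801776 0.015921059280468476 [ 0.24316439 -0.45220486 -2.26315808]
```

Call:
arm_command(rows="1.5 0 -6 0 0 0; 1.5 0 -12 0 0 0; 1.5 0 -18 0 0 0; 1.5 0 -22 0 0 0; 1.5 0 -24 0 0 0; 1.5 0 -24 0 0 0")

```text
t: 51.58
tool_pos: [0.6243, 0.0818, 0.156]
tool_rot: [-2.17, -2.262, 0.015]
contact_force: [-4.0, -0.4, 7.8]
opening: 0.0157
```

Contact at the expected height. Release and retreat straight up.

Call:
arm_command(rows="0 0 0 0 0 0; 0 0 0 0 0 0; 0 0 0 0 0 0; 0 0 0 0 0 0; 0 0 30 0 0 0; 0 0 80 0 0 0; -50 0 90 0 0 0; -100 0 90 0 0 0; -120 -60 90 0 0 0; -120 -120 90 0 0 0; -120 -180 90 0 0 0; -120 -240 90 0 0 0", jaw=0.45)

```text
t: 53.08
tool_pos: [0.5039, -0.1599, 0.2462]
tool_rot: [-2.17, -2.262, 0.014]
contact_force: [0.8, -0.1, 0.6]
opening: 0.0383
```

Run:
```python
from h import *
o=monitor.get_obs(); r=o["tool_rot"]; print(o["tool_pos"],2*np.degrees(np.arctan2(r[1],r[0]))%180-90,o["contact_force"])
s=grab("side"); d=grab("top")
a=cv2.resize(s["frame"][150:240,215:305],(0,0),fx=4.3,fy=4.3); b=cv2.resize(d["frame"][145:235,205:295],(0,0),fx=4.3,fy=4.3)
cv2.imwrite("pics/seat.png",np.hstack([a,b])[:,:,::-1])
a=np.radians(2.7)
for e in(-.138,.138):
    c=np.array([.6235,.0817,.084])+[-np.sin(a)*e,np.cos(a)*e,0]; print("exp end crop px",((proj(s,[c])-[215,150])*4.3).round(),((proj(d,[c])-[205,145])*4.3+[387,0]).round())
```

```text
[ 0.50387692 -0.15994204  0.24618731] 2.3798149679030303 [ 0.75749055 -0.10264145  0.56622043]
exp end crop px [[244. 222.]] [[763. 124.]]
exp end crop px [[186.  31.]] [[413. 150.]]
```

View pics/seat.png

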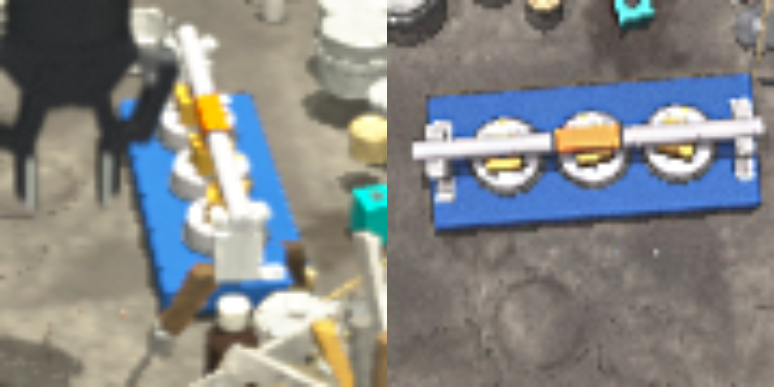

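The bar lies in both saddles; its ends at (413,150) and (763,127) match the prediction. Last step: the selector, three clicks clockwise.

Call:
arm_command(rows="0 -50 0 0 0 10; 1 -100 0 0 0 20; 1 -150 0 0 0 30; 1 -174 0 0 0 40; 1 -174 0 0 0 50; 1 -174 0 0 0 60; 1 -174 -20 0 0 70; 1 -174 -50 0 0 76; 1 -174 -80 0 0 76; 1 -174 -105 0 0 76; 1 -174 -117 0 0 76; 1 -174 -117 0 0 76", jaw=0.5)

```text
t: 54.68
tool_pos: [0.5046, -0.3361, 0.1284]
tool_rot: [0.328, 3.124, -0.017]
contact_force: [-0.2, -0.0, 0.1]
opening: 0.0428
```

Run:
```python
from h import *
o=monitor.get_obs(); r=o["tool_rot"]; print(o["tool_pos"],2*np.degrees(np.arctan2(r[1],r[0]))%180-90,o["contact_force"],o["opening"])
```

```text
[ 0.50463783 -0.33614512  0.12838615] 78.02281347277 [-1.54810534e-01 -1.29956831e-05  6.29173249e-02] 0.0428053761589966
```

Call:
arm_command(rows="1 1 0 0 0 0; 1 1 0 0 0 0; 1 1 0 0 0 0; 1 1 0 0 0 0; 1 1 0 0 0 0; 1 1 0 0 0 0", jaw=0, squeeze=40)

```text
t: 55.42
tool_pos: [0.5064, -0.3356, 0.13]
tool_rot: [0.328, 3.122, -0.018]
contact_force: [1.0, 0.5, 6.3]
opening: 0.0132
```

Call:
arm_command(rows="0 0 0 0 0 -10; 0 0 0 0 0 -20; 0 0 0 0 0 -30; 0 0 0 0 0 -40; 0 0 0 0 0 -50; 0 0 0 0 0 -60; 0 0 0 0 0 -70; 0 0 0 0 0 -80; 0 0 0 0 0 -90; 0 0 0 0 0 -90; 0 0 0 0 0 -90")

```text
t: 56.8
tool_pos: [0.5071, -0.3361, 0.13]
tool_rot: [-2.436, -1.979, 0.014]
contact_force: [4.3, -2.4, -2.2]
opening: 0.0132
```

Run:
```python
from h import *
o=monitor.get_obs(); r=o["tool_rot"]; print(o["tool_pos"],2*np.degrees(np.arctan2(r[1],r[0]))%180-90,o["contact_force"],o["wrist_torque"],o["opening"])
```

```text
[ 0.50707746 -0.33611753  0.13002054] -11.827223711366116 [ 4.34305601 -2.38566072 -2.16432577] [-0.46772065 -1.06394617  0.03470882] 0.01317292365778052
```

Call:
arm_command(rows="0 0 0 0 0 0; 0 0 0 0 0 0; 0 0 0 0 0 0; 0 0 0 0 0 0; 0 0 50 0 0 0; 0 0 110 0 0 0; -20 50 110 0 0 0; -40 110 110 0 0 0; -60 170 110 0 0 0; -60 230 110 0 0 0; -60 290 110 0 0 0; -60 300 110 0 0 0", jaw=0.5)

```text
t: 58.3
tool_pos: [0.4466, -0.0334, 0.2401]
tool_rot: [-2.431, -1.985, 0.014]
contact_force: [-0.2, -0.3, -0.9]
opening: 0.0426
```

Run:
```python
from h import *
d=grab("top"); s=grab("side")
a=np.radians(-11.5)
# expected pointer (radius ~17mm) at each position, brightness there
for k in range(5):
    t=a+np.pi-np.radians(30*k)
    R=[np.array([.506,-.334,.082])+r*np.array([np.cos(t),np.sin(t),0]) for r in(.013,.017)]
    out=[]
    for i in(d,s):
        for X in R:
            u=proj(i,[X])[0]; out.append(int(cv2.getRectSubPix(i["frame"].min(axis=2),(1,1),tuple(map(float,u)))[0,0]))
    print(k,out,proj(d,[R[1]])[0].round(1))
v=d["frame"].min(axis=2); print(v[200:220,366:386])
hsv=cv2.cvtColor(s["frame"],cv2.COLOR_RGB2HSV)
m=cv2.inRange(hsv,(18,110,90),(36,255,255)); q=np.argwhere(m[140:190,185:225])+[140,185]; print("tin yellow",len(q),q.min(0),q.max(0))
# bar ends & block still as expected
hsv=cv2.cvtColor(d["frame"],cv2.COLOR_RGB2HSV); m=cv2.inRange(hsv,(4,110,110),(18,255,255))[160:200,235:270]; q=np.argwhere(m)
print("block",plane(d,[q.mean(0)[::-1]+[235,160]],.094))
o=monitor.get_obs(); print(o["t"],o["tool_pos"],o["contact_force"])
```

```text
0 [45, 60, 132, 137] [376.8 213.2]
1 [27, 57, 133, 136] [374.3 212. ]
2 [20, 24, 86, 128] [372.7 209.9]
3 [195, 185, 237, 195] [372.4 207.2]
4 [38, 42, 94, 149] [373.4 204.9]
[[187 186 187 178 184 184 181 186 183 188 180 189 183 184 186 181 182 181
  181 185]
 [204 183 181 187 180 180 180 197 205 213 183 171 179 180 177 178 180 183
  177 183]
 [198 189 181 189 176 200 250 247 193 201 216 226 227 197 179 181 183 184
  185 182]
 [202 186 206 192 237 220 154 130  88  98 115 117 119 210 224 180 188 176
  185 185]
 [189 199 175 231 215 110  55  38  46  54  44  43  41 122 219 217 181 182
  179 181]
 [187 183 241 210  99  36  40  42  42  45  55  58  50  44 123 213 218 180
  180 184]
 [178 156 251 197   8  14  67  65  38  32  34  40  36  37  39 138 193 200
  190 187]
 [214 219 232 158   5   3 181 243 232 219 169  76  48  46  42  54  91  99
  151 186]
 [206 250 200  67  15  12 102 148 142 156 149  86  55  60  51  42  36  22
  133 189]
 [187 254 199  25  22  22  23  25  24  51  70  60  58  66  61  59  52  36
  133 192]
 [180 230 162  24  25  30  24  24  14  23  25  31  33  44  41  46  36  41
 
[... 233 characters left out ...]
  36  72 198 219 183
  185 185]
 [193 188 188 232 200  78  27  53  62  61  61  46  39  78 215 241 189 179
  177 183]
 [188 186 178 208 207 241 199  62  23  23  18  48 206 246 222 198 180 180
  173 182]
 [185 186 181 185 190 219 237 253 255 255 255 235 235 226 187 184 180 177
  178 179]
 [184 185 184 176 183 189 199 191 171 187 213 209 194 187 182 184 184 176
  179 186]
 [189 187 184 186 186 178 187 111  58 138 175 180 181 182 182 184 183 184
  183 176]
 [186 187 192 187 185 184 182 176 167 185 185 187 184 187 186 184 187 185
  181 182]]
tin yellow 62 [154 201] [161 210]
block [[0.61995034 0.08231048 0.094     ]]
58.4 [ 0.44704963 -0.03538183  0.24020301] [ 0.7321771  -0.58768359  0.03342271]
```

The pointer reads position 3 in both views, the bar hasn't moved, and the arm is clear. Handing in.

```bash
python3 -c "
from station import workorder; print(workorder.finish_job())"
```

```text
the job is handed in; nothing more can be done
None
```

The job is handed in; the robot clock read about 58 s. I did the steps in the order asked:

1. **Selector to off:** I turned it from position 2 back to the end stop.
2. **Caps:** all three dust caps are in the dark tin.
3. **Plugs:** I squared two of the plugs up on the bench with crossed squeezes. Plug 2 I moved to a clear spot first, because a chisel stood close to it. All three then dropped into their own sockets at the camera-measured angles, so no turning search was needed.
4. **Bar:** it lies in both V saddles.
5. **Selector to 3:** I turned it three clicks clockwise from off, one for each plug.

**Last checks:**
- **Plugs:** all three sit at equal height, and the gripper height at release matched a fully seated plug.
- **Bar:** its ends and grip block were within a few millimetres of the expected positions in the images.
- **Selector:** the pointer matched position 3 in both camera views.
- **Arm:** it stood clear of everything, with no contact force.

**Less certain:**
- **Top cap:** it lies flat on the other two. I estimate its disc is about level with the tin's rim, with its grip standing above.
- **Bystanders:** I did not re-measure them at the end. The moves were planned to pass clear of them.

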